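# Nest the empty yarn cones on their return stands

## Robot

A 6-joint arm with a two-finger parallel gripper is mounted at the origin on the work surface. World frame = base frame: x ahead of the robot, y to its left, z up, the work surface at z = 0. Lengths are in m, angles in degrees, forces in N, time in s.
With the tool pointing down it reaches from about 0.375 to 0.9 m from the base axis. Payload 3.1 kg.
Tool frame: the origin (TCP) lies on the centre line of the jaws, within the pads' length; the fingertips stand 22 mm ahead of it and the grasp point (between the pads) lies 3 mm ahead of it; z points along the fingers, y is the line along which they close (so a half turn about z gives the same grasp; the last joint's range is limited). The gripper opens to 87 mm and grips with 3 to 60 N. Pads are 19 mm wide; open, the fingers measure 117 mm over their backs; the gripper's body (75 mm by 190 mm) begins 51 mm behind the grasp point.
Start: joints at [65.518, 30.224, 82.088, -0, 67.689, -10.227], TCP at [0.154, 0.606, 0.245] pointing down, gripper open.
Joint ranges: [-176.69, 176.69], [-43.24, 126.21], [12.49, 139.97], [-82, 262], [0, 151.66], [-163.58, 163.58]. Speed limits (degrees/s): [159.86, 159.86, 180, 180, 180, 180].

## Interface

Orientations are given as a 3x3 rotation matrix whose columns are the frame's x, y, z axes.
In Python, from rig import * gives the robot as it stands.
- The arm moves only by the shell command python3 -m jog 'ROWS'. ROWS is text: rows parted by semicolons, each of 7 numbers parted by spaces: the shift along the tool's x, y, z in mm, then the turn, a rotation vector about the tool's x, y, z in rad, then the finger opening in mm, from 0 to 87. In form: tx ty tz ax ay az fingers; .... A call has 1 to 12 rows; each row shifts and turns the commanded pose from where the row before left it, along the tool's axes as they then stand; what a row does not reach is not made up. A row lasts 1/8 s, in which the tool goes at most 62.5 mm and 10.7 degrees, less where a joint would pass 70% of its speed; a pose out of reach is approached as far as the arm can. A call with a gripper value outside its range is refused whole. The fingers move at their own pace and stop on an object; the grip force is fixed at half the most. Time passes only in rows, so rows that do not move let the fingers close. It gives the time, the measured TCP pose, the force, the opening and the grip force at its end, in the units of the state.
- read_state(): the state, without advancing time (a new reading comes with each control period).
- capture(name): name is "scene" or "top"; returns a dict with "color" (384x512x3 uint8, red, green, blue), "camera_matrix" (3x3 intrinsics, pixels), "distortion" ([k1, k2, p1, p2, k3] as OpenCV has them; the pictures are not rectified), "R" (3x3) and "t" (3): a world point X has camera coordinates R X + t. Camera axes: x right, y down, z forward; pixel columns grow to the right and rows downward; lengths in m; the calibration is good to about 2 mm. A picture is of the moment at which its call begins. There is no depth.
- hand_in(): hands the job in; it is judged then, once.
Trained networks look in the newest picture that a camera, given by its name, has taken for a name from the list of things; names that differ only in an ending like _2 or _b are one class to them, and where a whole thing is asked for, a point or a joint stands for the part that bears it (a point fixed in the world has none). Each returns a list of dicts, best first, with "conf" (0 to 1); they miss things now and then, are a little off and sometimes report something else, mostly with a low value. They report only what shows in the picture. A call takes as long as a camera call. They do not tell look-alikes from the thing itself.
- find_in(camera, target): "at" ([x, y, z] in m, in world coordinates, good to about 4 mm: the middle of the surface that is visible of it).
- trace(camera, target): "pixels" (384x512 bool, what is visible of it).
- place_of(camera, target): "at" ([x, y, z] in m, in world coordinates, good to about 4 mm: a listed point, or the origin of a listed thing).
The state is a dict: "time_s": time; "joint_positions": joint angles; "qvel": joint speeds; "tau": joint torques, N m; "position": TCP position; "tcp_rot": TCP orientation; "force": force on the tool from outside, world axes, zero at the start; "moment": the same for the moment, N m; "opening": opening from 0.0 (shut) to 1.0 (fully open); "grasp_force": force on a finger pad.
Only numpy, scipy, OpenCV 4.12 (cv2) and the standard library are available. Lean on these libraries where they do the work, as an engineer would, in place of code of your own. Each camera call takes 0.05 s, during which the arm holds its last target. There are 200 camera calls.

## Task

Put the empty yarn cones away, nested upright over the stubs of the two return stands: on the stand with the round black base the pink cone at the bottom, the orange one over it and the yellow one on top; on the stand with the square white base the green cone at the bottom and the blue one over it. Seat each fully home, and leave the glass pin jar standing where it is.

Things in the scene. Friction and masses are not known exactly. Their poses are not given: they have to be found in the camera images.
- pink_cone: pink plastic empty yarn cone, upright, 128 mm tall, 70 g, hollow, open below. Origin: centre of underside, z up its axis. Foot band 78 mm across (mouth 69), 32 high; cone 64 mm across at height 32, 36 at height 100; straight solid neck to grip, 24 mm across, height 100 to 128. Over another cone it nests with 2 to 3 mm play, self-centring, its foot resting on the lower foot band, 32 mm higher
- orange_cone: orange plastic empty yarn cone, upright, 128 mm tall, 70 g, hollow, open below. Origin: centre of underside, z up its axis. Foot band 78 mm across (mouth 69), 32 high; cone 64 mm across at height 32, 36 at height 100; straight solid neck to grip, 24 mm across, height 100 to 128. Over another cone it nests with 2 to 3 mm play, self-centring, its foot resting on the lower foot band, 32 mm higher
- yellow_cone: yellow plastic empty yarn cone, upright, 128 mm tall, 70 g, hollow, open below. Origin: centre of underside, z up its axis. Foot band 78 mm across (mouth 69), 32 high; cone 64 mm across at height 32, 36 at height 100; straight solid neck to grip, 24 mm across, height 100 to 128. Over another cone it nests with 2 to 3 mm play, self-centring, its foot resting on the lower foot band, 32 mm higher
- green_cone: green plastic empty yarn cone, upright, 128 mm tall, 70 g, hollow, open below. Origin: centre of underside, z up its axis. Foot band 78 mm across (mouth 69), 32 high; cone 64 mm across at height 32, 36 at height 100; straight solid neck to grip, 24 mm across, height 100 to 128. Over another cone it nests with 2 to 3 mm play, self-centring, its foot resting on the lower foot band, 32 mm higher
- blue_cone: blue plastic empty yarn cone, upright, 128 mm tall, 70 g, hollow, open below. Origin: centre of underside, z up its axis. Foot band 78 mm across (mouth 69), 32 high; cone 64 mm across at height 32, 36 at height 100; straight solid neck to grip, 24 mm across, height 100 to 128. Over another cone it nests with 2 to 3 mm play, self-centring, its foot resting on the lower foot band, 32 mm higher
- round_stand: stand with a round black base plate 100 mm across, 15 mm thick, fixed to the table. Origin: centre of underside, z up. On it a wooden tapered stub, 64 mm across up to height 35, 54 mm at height 41, 39 mm across at its top, 75 mm above the table. A cone put over the stub has 2 to 3 mm play and rests with its underside on the base plate, 15 mm above the table
- square_stand: stand with a square white base plate 100 x 100 mm, 15 mm thick, fixed to the table. Origin: centre of underside, z up. On it a wooden tapered stub, 64 mm across up to height 35, 54 mm at height 41, 39 mm across at its top, 75 mm above the table. A cone put over the stub has 2 to 3 mm play and rests with its underside on the base plate, 15 mm above the table
- pin_jar: glass jar with a steel cap, loose, brass pins inside, 48 mm across, 75 mm tall, 150 g, a bystander that stands upright near the middle of the table. Origin: centre of its underside, z up
Things that resemble listed ones, but are neither listed nor needed, are in the scene too. Of the things that look like the pink_cone, the middle-sized one is meant.

How it is judged:
By the outcome, as a careful person would: the job done as asked, in the order asked, and still so for the second after the job is handed in, with the robot touching nothing.
It also fails if it takes over 115 s, if anything falls off the work surface, if the arm or the gripper's body presses on something with over 40 N, if the wrist force passes 120 N, or if a joint passes its speed limit or range.

## Working session

There is one attempt and no reset: what is moved stays moved. The work goes in short steps, Python scripts to look and compute and a shell command to move; the robot and the scene stay as the last step left them, time stands still between calls to the robot, and variables do not carry over. Pictures are saved under pics/ and viewed, at most 14 in all, crops included, and the job is handed in when it is done.

```bash
mkdir -p pics; ls
cat > look.py <<'E'
from rig import *
import cv2,numpy as np
def snap(cam,name):
    c=capture(cam); cv2.imwrite(f'pics/{name}.png',cv2.resize(c['color'][:,:,::-1],(800,600),interpolation=cv2.INTER_CUBIC)); return c
def px(c,p):
    return cv2.projectPoints(np.array([p],float),cv2.Rodrigues(c['R'])[0],c['t'],c['camera_matrix'],np.array(c['distortion'],float))[0].ravel()
E
python3 - <<'E'
from look import *
s=read_state(); print(s['position'],np.round(s['tcp_rot'],3).tolist(),s['time_s'])
for cam in ['scene','top']:
    c=snap(cam,cam+'0'); print(cam, np.round(c['R'],2).tolist(), c['t'])
    for n in ['pink_cone','orange_cone','yellow_cone','green_cone','blue_cone','round_stand','square_stand','pin_jar']:
        for d in place_of(cam,n): print(n,np.round(d['at'],3),round(d['conf'],2),px(c,d['at']).round())
E
```

```text
pics
[0.15358379 0.60513278 0.24358583] [[-0.969, 0.246, -0.001], [0.246, 0.969, -0.002], [0.0, -0.002, -1.0]] 0.0
scene [[0.23, 0.97, 0.0], [0.69, -0.16, -0.71], [-0.69, 0.17, -0.7]] [-0.14239168 -0.32613393  1.68829849]
pink_cone [0.722 0.122 0.002] 0.94 [310. 253.]
pink_cone [0.615 0.173 0.005] 0.66 [315. 221.]
pink_cone [ 0.643  0.456 -0.003] 0.59 [408. 213.]
orange_cone [ 0.392  0.256 -0.003] 0.91 [317. 169.]
yellow_cone [0.483 0.009 0.   ] 0.6 [250. 199.]
blue_cone [0.542 0.36  0.002] 0.76 [365. 194.]
round_stand [ 0.427 -0.258 -0.003] 0.98 [159. 201.]
square_stand [ 0.559 -0.366 -0.001] 0.64 [124. 240.]
pin_jar [ 0.613 -0.003 -0.   ] 0.93 [256. 232.]
pin_jar [ 0.425 -0.259  0.001] 0.41 [159. 200.]
top [[-0.01, -1.0, 0.02], [-1.0, 0.01, -0.05], [0.05, -0.02, -1.0]] [0.02626275 0.5412736  1.04508657]
pink_cone [ 0.614  0.172 -0.001] 0.94 [210. 169.]
pink_cone [ 0.721  0.129 -0.   ] 0.85 [223. 135.]
pink_cone [ 0.639  0.453 -0.003] 0.58 [118. 162.]
orange_cone [0.394 0.252 0.002] 0.84 [183. 242.]
yellow_cone [0.478 0.011 0.005] 0.6 [263. 213.]
green_cone [ 0.662 -0.175 -0.   ] 0.93 [322. 152.]
blue_cone [ 0.537  0.358 -0.003] 0.63 [149. 195.]
round_stand [ 0.429 -0.26   0.   ] 0.64 [351. 228.]
square_stand [ 0.561 -0.366 -0.001] 0.86 [384. 184.]
pin_jar [ 0.61  -0.    -0.002] 0.57 [266. 170.]
```

View pics/scene0.png

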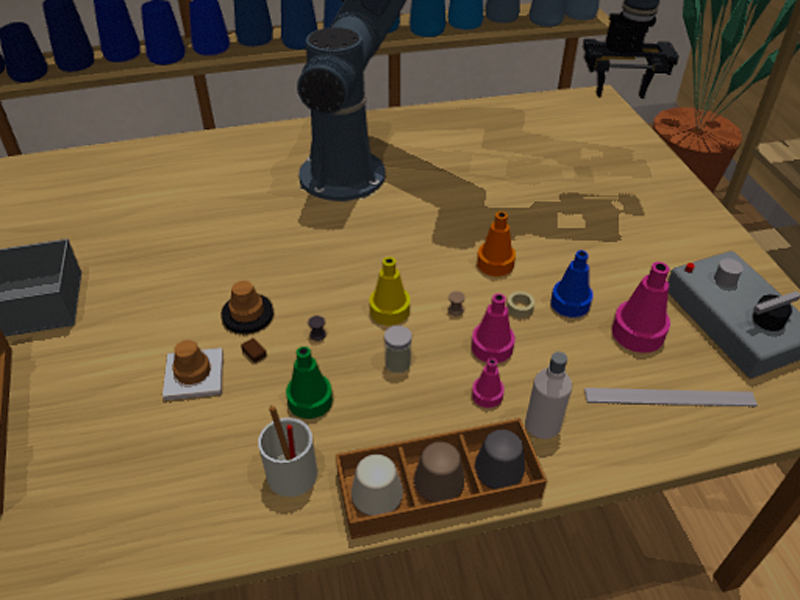

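View pics/top0.png

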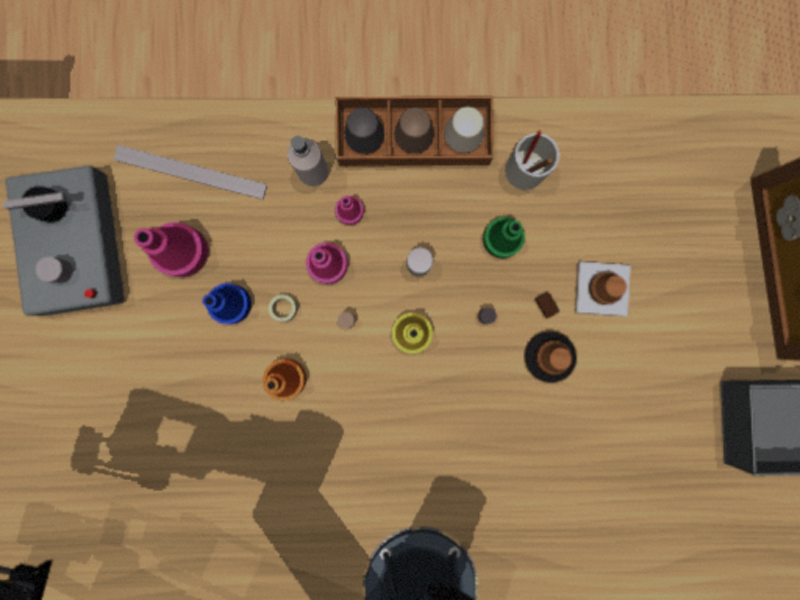

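Look-alikes of the pink cone (scene picture, 800x600): large at (640,310), middle at (494,328), small at (488,385). The middle one, at about (0.614, 0.172), fits "middle-sized". I'll confirm it in a crop and refine all positions by silhouette.

```bash
cat > fit.py <<'E'
from look import *
from scipy.optimize import minimize
CONE=[(0,39),(32,39),(32,32),(100,18),(100,12),(128,12)]
STUB=[(15,32),(35,32),(41,27),(75,19.5)]
def hullmask(c,pts):
    q=cv2.projectPoints(np.array(pts,float),cv2.Rodrigues(c['R'])[0],c['t'],c['camera_matrix'],np.array(c['distortion'],float))[0].reshape(-1,2)
    m=np.zeros((384*4,512*4),np.uint8); cv2.fillConvexPoly(m,cv2.convexHull(((q+.5)*4-.5).round().astype(np.int32)),1); return m
A=np.linspace(0,2*np.pi,40,endpoint=False)
def ring(x,y,z,r): return [(x+r*np.cos(a),y+r*np.sin(a),z) for a in A]
def model(c,x,y,prof,z0=0,sq=None):
    m=np.zeros((1536,2048),np.uint8)
    for (h1,r1),(h2,r2) in zip(prof,prof[1:]):
        if h1!=h2: m|=hullmask(c,ring(x,y,z0+h1/1e3,r1/1e3)+ring(x,y,z0+h2/1e3,r2/1e3))
    return m
def fit(views,p0,prof,z0=0):
    big=[(c,cv2.resize(m.astype(np.float32),(2048,1536),interpolation=cv2.INTER_LINEAR)>.5) for c,m in views]
    def cost(p):
        t=0
        for c,m in big:
            k=model(c,p[0],p[1],prof,z0)>0; t+=1-(k&m).sum()/(k|m).sum()
        return t/len(big)
    s=[list(p0),[p0[0]+.006,p0[1]],[p0[0],p0[1]+.006]]
    r=minimize(cost,p0,method='Nelder-Mead',options=dict(initial_simplex=s,xatol=2e-4,fatol=1e-4)); return r.x,r.fun
def mask(cam,name,c,at):
    u=px(c,at)
    best=None
    for d in trace(cam,name):
        m=np.array(d['pixels']); ys,xs=np.nonzero(m)
        e=np.hypot(xs.mean()-u[0],ys.mean()-u[1])
        if best is None or e<best[0]: best=(e,m)
    return best[1] if best and best[0]<20 else None
E
python3 - <<'E'
from fit import *
C={k:capture(k) for k in('scene','top')}
cv2.imwrite('pics/crop.png',cv2.resize(C['scene']['color'][150:280,280:450,::-1],None,fx=4,fy=4,interpolation=cv2.INTER_CUBIC))
P=dict(pink_cone=(.614,.172),orange_cone=(.393,.254),yellow_cone=(.48,.01),green_cone=(.662,-.175),blue_cone=(.54,.359),round_stand=(.428,-.259),square_stand=(.56,-.366),pin_jar=(.611,-.002))
R100=[(0,50),(15,50)]+STUB
for n,p in P.items():
    prof=CONE if 'cone' in n else R100 if 'round' in n else [(0,24),(75,24)] if 'jar' in n else None
    vs={k:mask(k,n,C[k],(*p,.04)) for k in C}
    for k,v in vs.items():
        if v is None: print(n,k,'no mask')
    if prof is None:
        for k,v in vs.items():
            if v is not None:
                # square: grow hull of box+stub
                def md(c,x,y,*a,th=0):
                    b=[(x+i*.0707*np.cos(t),y+i*.0707*np.sin(t),z) for i in[1] for t in np.deg2rad([45,135,225,315])+TH for z in(0,.015)]
                    return hullmask(c,b)|MO(c,x,y,STUB)
        import fit as F; MO=F.model; F.model=md; prof=STUB
        for TH in np.deg2rad([-4,-2,0,2,4]): print(n,TH.round(3),*[ (np.round(F.fit([(C[k],v)],p,prof)[0],4),round(F.fit([(C[k],v)],p,prof)[1],3)) for k,v in vs.items() if v is not None])
        F.model=MO; continue
    L=[(C[k],v) for k,v in vs.items() if v is not None]
    print(n,[np.round(fit([l],p,prof)[0],4) for l in L], *[np.round(q,4) for q in fit(L,p,prof)])
E
```

```text
pink_cone [array([0.615 , 0.1701]), array([0.6131, 0.1741])] [0.6136 0.1715] 0.0967
orange_cone [array([0.3928, 0.2516]), array([0.3944, 0.2552])] [0.3931 0.2529] 0.0884
yellow_cone [array([0.4815, 0.0063]), array([0.479 , 0.0092])] [0.4793 0.0083] 0.0581
green_cone [array([ 0.6614, -0.1715]), array([ 0.6623, -0.1719])] [ 0.6618 -0.1718] 0.0438
blue_cone [array([0.5421, 0.358 ]), array([0.5399, 0.3579])] [0.5407 0.3579] 0.072
round_stand scene no mask
round_stand [array([ 0.4288, -0.2587])] [ 0.4288 -0.2587] 0.0844
square_stand -0.07 (array([ 0.5605, -0.3663]), np.float64(0.071)) (array([ 0.5599, -0.3646]), np.float64(0.056))
square_stand -0.035 (array([ 0.5601, -0.3659]), np.float64(0.08)) (array([ 0.56 , -0.365]), np.float64(0.065))
square_stand 0.0 (array([ 0.5612, -0.3663]), np.float64(0.091)) (array([ 0.5606, -0.3648]), np.float64(0.089))
square_stand 0.035 (array([ 0.5617, -0.3673]), np.float64(0.106)) (array([ 0.5604, -0.3646]), np.float64(0.11))
square_stand 0.07 (array([ 0.5629, -0.3675]), np.float64(0.121)) (array([ 0.5604, -0.3644]), np.float64(0.131))
pin_jar [array([ 0.6151, -0.0076]), array([ 0.6143, -0.0054])] [ 0.6143 -0.0059] 0.093
```

View pics/crop.png

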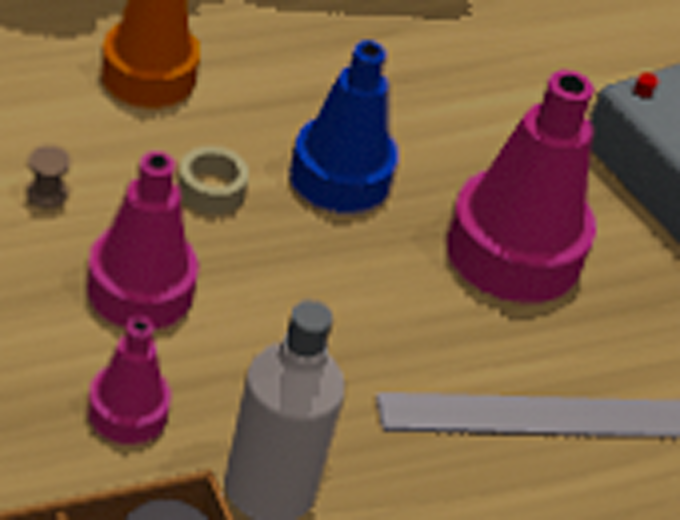

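The crop shows the middle pink cone at crop (143,240). It is the same size as the blue one, with a clearly larger one at (525,190) and a smaller one at (130,385). First I square up the tool, rise and go over it.

```bash
python3 -m jog '0 0 -43 0 0 -0.124 60; 0 0 -43 0 0 -0.124 60; -46 -43 0 0 0 0 60; -46 -43 0 0 0 0 60; -46 -43 0 0 0 0 60; -46 -43 0 0 0 0 60; -46 -43 0 0 0 0 60; -46 -43 0 0 0 0 60; -46 -43 0 0 0 0 60; -46 -43 0 0 0 0 60; -46 -43 0 0 0 0 60; -46 -43 0 0 0 0 60'; python3 -m jog '0 0 0 0 0 0 60; 0 0 0 0 0 0 60';python3 -c "
from rig import *;s=read_state();print(s['tcp_rot'],s['joint_positions'])"
```

```text
time_s: 3.3
position: [0.6115, 0.177, 0.3307]
tcp_rot: [[-1.0, 0.001, 0.0], [0.001, 1.0, 0.0], [-0.0, 0.0, -1.0]]
force: [0.8, 0.1, 0.2]
opening: 0.694
grasp_force: 0.0
time_s: 3.55
position: [0.6096, 0.1785, 0.3301]
tcp_rot: [[-1.0, 0.002, -0.002], [0.002, 1.0, 0.0], [0.002, 0.0, -1.0]]
force: [-0.1, 0.1, 0.2]
opening: 0.689
grasp_force: 0.0
[[-9.99997528e-01  1.59335186e-03 -1.55073514e-03]
 [ 1.59261751e-03  9.99998619e-01  4.74671061e-04]
 [ 1.55148932e-03  4.72200160e-04 -9.99998685e-01]] [ 6.24243020e+00  2.65704742e+01  7.43973573e+01  3.73686271e-02
  7.91175373e+01 -8.36733807e+01]
```

```bash
python3 -m jog '-4 -6.5 -0 0 0 0 60; 0 0 50 0 0 0 60; 0 0 50 0 0 0 60; 0 0 50 0 0 0 60; 0 0 10 0 0 0 60; 0 0 0 0 0 0 60; 0 0 0 0 0 0 60'
python3 - <<'E'
from look import *
for i in range(3): print(np.round(read_state()['position'],4))
c=capture('scene'); cv2.imwrite('pics/a1.png',cv2.resize(c['color'][120:270,240:410,::-1],None,fx=4,fy=4,interpolation=cv2.INTER_CUBIC))
for i in range(3): print(np.round(read_state()['position'],4))
E
```

```text
time_s: 4.42
position: [0.6157, 0.1726, 0.1732]
tcp_rot: [[-1.0, 0.0, 0.005], [0.0, 1.0, 0.0], [-0.005, 0.0, -1.0]]
force: [0.3, -0.2, -0.0]
opening: 0.69
grasp_force: 0.0
[0.6157 0.1726 0.1732]
[0.6157 0.1726 0.1732]
[0.6157 0.1726 0.1732]
[0.6157 0.1724 0.1732]
[0.6157 0.1724 0.1732]
[0.6157 0.1724 0.1732]
```

View pics/a1.png

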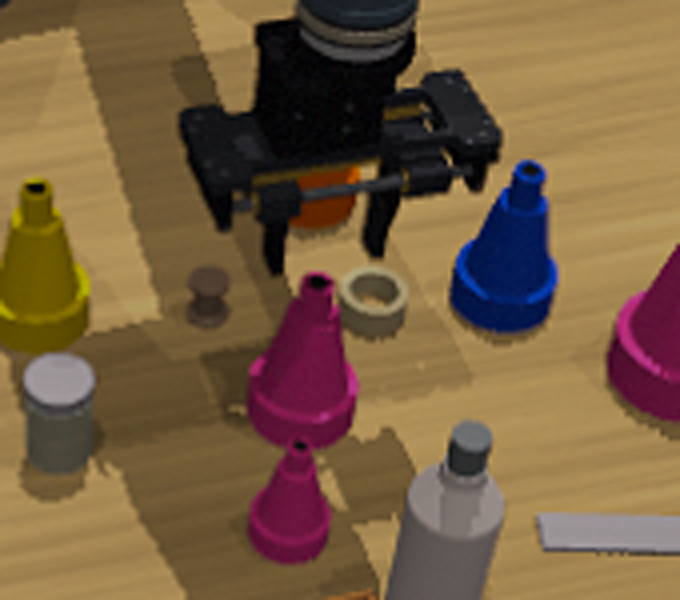

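The fingers straddle the pink neck symmetrically (crop (275,265) and (375,250), neck top (318,282)). Lowering and gripping.

```bash
python3 -m jog '1.5 -0.5 24 0 0 0 60; 0 0 24 0 0 0 60; 0 0 0 0 0 0 60; 0 0 0 0 0 0 0; 0 0 0 0 0 0 0; 0 0 0 0 0 0 0; 0 0 0 0 0 0 0; 0 0 0 0 0 0 0; 0 0 0 0 0 0 0; 0 0 0 0 0 0 0'
```

```text
time_s: 5.72
position: [0.6128, 0.1717, 0.1228]
tcp_rot: [[-1.0, 0.001, 0.001], [0.001, 1.0, 0.0], [-0.001, 0.0, -1.0]]
force: [0.6, 0.6, 0.8]
opening: 0.267
grasp_force: 30.1
```

```bash
python3 -m jog '0 0 -30 0 0 0 0; 0 0 -55 0 0 0 0; 0 0 -55 0 0 0 0; 0 0 -40 0 0 0 0; 23 -54 0 0 0 0 0; 23 -54 0 0 0 0 0; 23 -54 0 0 0 0 0; 23 -54 0 0 0 0 0; 23 -54 0 0 0 0 0; 23 -54 0 0 0 0 0; 23 -54 0 0 0 0 0; 23 -52 0 0 0 0 0';python3 -m jog '0 0 0 0 0 0 0; 0 0 0 0 0 0 0'
```

```text
time_s: 7.22
position: [0.427, -0.2598, 0.3023]
tcp_rot: [[-1.0, 0.001, -0.0], [0.001, 1.0, 0.0], [0.0, 0.0, -1.0]]
force: [0.5, -0.3, -1.2]
opening: 0.265
grasp_force: 30.3
time_s: 7.48
position: [0.4278, -0.2578, 0.3021]
tcp_rot: [[-1.0, 0.002, -0.001], [0.002, 1.0, 0.002], [0.001, 0.002, -1.0]]
force: [-0.1, 0.3, -0.8]
opening: 0.265
grasp_force: 30.3
```

```bash
python3 -m jog '-1 -1 45 0 0 0 0; 0 0 45 0 0 0 0; 0 0 0 0 0 0 0; 0 0 0 0 0 0 0'
python3 - <<'E'
from fit import *
for k in('scene','top'):
    c=snap(k,'b_'+k); s=read_state()['position']
    for n,at in(('pink_cone',(s[0],s[1],s[2]-.06)),):
        m=mask(k,n,c,at)
        if m is not None: print(k,n,m.sum(),*fit([(c,m)],s[:2],CONE,s[2]-.1228),s)
E
```

```text
time_s: 7.98
position: [0.4304, -0.2589, 0.2137]
tcp_rot: [[-1.0, -0.001, 0.001], [-0.001, 1.0, -0.001], [-0.001, -0.001, -1.0]]
force: [-0.2, -0.7, -0.3]
opening: 0.267
grasp_force: 30.3
scene pink_cone 854 [ 0.43395341 -0.26034329] 0.09036987670776409 [ 0.43063902 -0.25945743  0.21425019]
top pink_cone 105 [ 0.43467163 -0.25436649] 0.8628946289462894 [ 0.43044241 -0.25979732  0.2144267 ]
```

View pics/b_scene.png

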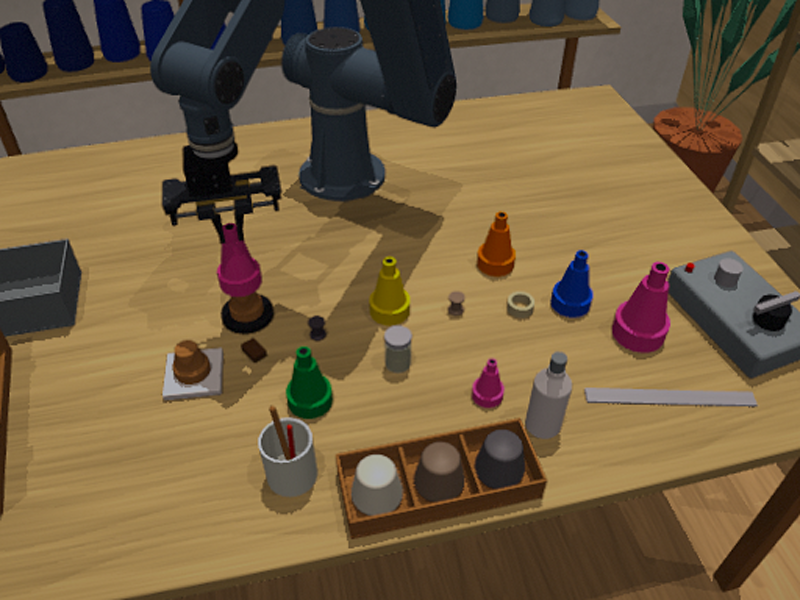

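```bash
python3 -m jog '1.5 0.5 20 0 0 0 0; 0 0 20 0 0 0 0; 0 0 10 0 0 0 0; 0 0 10 0 0 0 0; 0 0 0 0 0 0 0; 0 0 0 0 0 0 0'
```

```text
time_s: 8.93
position: [0.4281, -0.259, 0.153]
tcp_rot: [[-1.0, 0.001, 0.001], [0.001, 1.0, -0.001], [-0.001, -0.001, -1.0]]
force: [0.1, -0.5, -0.7]
opening: 0.266
grasp_force: 30.3
```

No contact force so far. Lowering the last 14 mm.

```bash
python3 -m jog '0 0 6 0 0 0 0; 0 0 5 0 0 0 0; 0 0 2 0 0 0 0; 0 0 0 0 0 0 0; 0 0 0 0 0 0 0'
```

```text
time_s: 9.55
position: [0.4278, -0.2588, 0.1396]
tcp_rot: [[-1.0, 0.001, 0.0], [0.001, 1.0, -0.0], [-0.0, -0.0, -1.0]]
force: [0.6, 0.4, -1.0]
opening: 0.265
grasp_force: 30.3
```

```bash
python3 -m jog '0 0 1.5 0 0 0 60; 0 0 0 0 0 0 60; 0 0 0 0 0 0 60; 0 0 0 0 0 0 60; 0 0 -30 0 0 0 60; 0 0 -50 0 0 0 60; 0 0 -30 0 0 0 60; 0 0 0 0 0 0 60'; python3 -m jog '3.5 51 0 0 0 0 60; 3.5 51 0 0 0 0 60; 3.5 51 0 0 0 0 60; 3.5 51 0 0 0 0 60; 3.5 51 0 0 0 0 60; 3.5 51 0 0 0 0 60; 3.5 51 0 0 0 0 60; 3.5 51 0 0 0 0 60; 3.5 51 0 0 0 0 60; 3.5 51 0 0 0 0 60; 0 0 0 0 0 0 60; 0 0 0 0 0 0 60'
python3 - <<'E'
from fit import *
for k in('scene','top'):
    c=capture(k); s=read_state()['position']
    m=mask(k,'pink_cone',c,(.428,-.259,.08))
    if m is not None: print(k,*fit([(c,m)],(.428,-.259),CONE,.015),m.sum())
E
```

```text
time_s: 10.55
position: [0.4289, -0.2598, 0.2505]
tcp_rot: [[-1.0, 0.001, 0.005], [0.001, 1.0, -0.004], [-0.005, -0.004, -1.0]]
force: [-1.1, 0.1, -0.9]
opening: 0.687
grasp_force: 0.0
time_s: 12.05
position: [0.3922, 0.2507, 0.2469]
tcp_rot: [[-1.0, -0.0, -0.003], [-0.0, 1.0, -0.001], [0.003, -0.001, -1.0]]
force: [0.4, -0.1, 0.7]
opening: 0.689
grasp_force: 0.0
scene [ 0.43102836 -0.26100446] 0.07312223858615607 788
top [ 0.43302919 -0.2577064 ] 0.07768595041322313 596
```

```bash
python3 -m jog '-1 2.5 40 0 0 0 60; 0 0 40 0 0 0 60; 0 0 30 0 0 0 60; 0 0 14 0 0 0 60; 0 0 0 0 0 0 60; 0 0 0 0 0 0 0; 0 0 0 0 0 0 0; 0 0 0 0 0 0 0; 0 0 0 0 0 0 0; 0 0 0 0 0 0 0; 0 0 0 0 0 0 0'
```

```text
time_s: 13.62
position: [0.3943, 0.2539, 0.1242]
tcp_rot: [[-1.0, 0.001, 0.0], [0.001, 1.0, 0.0], [-0.0, 0.0, -1.0]]
force: [-0.0, -0.4, 2.7]
opening: 0.265
grasp_force: 30.0
```

```bash
python3 -m jog '0 0 -30 0 0 0 0; 0 0 -55 0 0 0 0; 0 0 -55 0 0 0 0; 0 0 -45 0 0 0 0; 0 0 0 0 0 0 0'; python3 -m jog '-3.5 -51 0 0 0 0 0; -3.5 -51 0 0 0 0 0; -3.5 -51 0 0 0 0 0; -3.5 -51 0 0 0 0 0; -3.5 -51 0 0 0 0 0; -3.5 -51 0 0 0 0 0; -3.5 -51 0 0 0 0 0; -3.5 -51 0 0 0 0 0; -3.5 -51 0 0 0 0 0; -3.5 -53 0 0 0 0 0; 0 0 0 0 0 0 0; 0 0 0 0 0 0 0'
```

```text
time_s: 14.25
position: [0.396, 0.2545, 0.3124]
tcp_rot: [[-1.0, 0.001, 0.008], [0.001, 1.0, 0.003], [-0.008, 0.003, -1.0]]
force: [0.2, -0.3, -1.4]
opening: 0.267
grasp_force: 30.0
time_s: 15.75
position: [0.4277, -0.2571, 0.3073]
tcp_rot: [[-1.0, 0.001, -0.003], [0.001, 1.0, 0.004], [0.003, 0.004, -1.0]]
force: [0.6, 0.8, -0.8]
opening: 0.265
grasp_force: 30.0
```

```bash
python3 -m jog '-1 -1.5 20 0 0 0 0; 0 0 0 0 0 0 0; 0 0 0 0 0 0 0; 0 0 0 0 0 0 0'
python3 - <<'E'
from fit import *
c=capture('scene'); s=read_state()['position']
m=mask('scene','orange_cone',c,(s[0],s[1],s[2]-.06)); print(s)
print(*fit([(c,m)],s[:2],CONE,s[2]-.1242),m.sum())
m=mask('scene','pink_cone',c,(.428,-.259,.08)); 
k=model(c,.431,-.261,CONE,.015); print('pink',m.sum(),k.sum()/16)
E
```

```text
time_s: 16.25
position: [0.4301, -0.2595, 0.2897]
tcp_rot: [[-1.0, -0.0, 0.001], [-0.0, 1.0, -0.001], [-0.001, -0.001, -1.0]]
force: [-0.9, -0.0, -0.8]
opening: 0.269
grasp_force: 30.0
[ 0.43006433 -0.25960527  0.2897282 ]
[ 0.43150718 -0.26150004] 0.04879209806021656 1018
pink 822 847.9375
```

Held orange and seated pink agree within 1 mm. Lowering.

```bash
python3 -m jog '0.5 0.5 40 0 0 0 0; 0 0 40 0 0 0 0; 0 0 15 0 0 0 0; 0 0 10 0 0 0 0; 0 0 5 0 0 0 0; 0 0 5 0 0 0 0; 0 0 3 0 0 0 0; 0 0 0 0 0 0 0; 0 0 0 0 0 0 0'
```

```text
time_s: 17.52
position: [0.4295, -0.2594, 0.1714]
tcp_rot: [[-1.0, 0.001, 0.001], [0.001, 1.0, -0.001], [-0.001, -0.001, -1.0]]
force: [0.1, -0.1, 0.8]
opening: 0.269
grasp_force: 30.0
```

```bash
python3 -m jog '0 0 0 0 0 0 60; 0 0 0 0 0 0 60; 0 0 0 0 0 0 60; 0 0 -30 0 0 0 60; 0 0 -40 0 0 0 60; -10 53.5 0 0 0 0 60; -10 53.5 0 0 0 0 60; -10 53.5 0 0 0 0 60; -10 53.5 0 0 0 0 60; -10 53.5 0 0 0 0 60; 0 0 0 0 0 0 60; 0 0 0 0 0 0 60'
python3 - <<'E'
from fit import *
for k in('scene',):
    c=capture(k); s=read_state()['position']
    m=mask(k,'orange_cone',c,(.428,-.259,.11))
    if m is not None: print(k,[fit([(c,m)],(.428,-.259),CONE,z) for z in (.042,.047,.052)],m.sum())
E
```

```text
time_s: 19.02
position: [0.4794, 0.008, 0.241]
tcp_rot: [[-1.0, -0.0, -0.0], [-0.0, 1.0, -0.001], [0.0, -0.001, -1.0]]
force: [-0.4, -1.4, 0.7]
opening: 0.689
grasp_force: 0.0
scene [(array([ 0.42682758, -0.26091418]), np.float64(0.055437246685443475)), (array([ 0.4328925 , -0.26056843]), np.float64(0.054085470085470044)), (array([ 0.43844974, -0.26045156]), np.float64(0.05306788068220425))] 895
```

```bash
python3 -m jog '-0.5 0 40 0 0 0 60; 0 0 40 0 0 0 60; 0 0 25 0 0 0 60; 0 0 12 0 0 0 60; 0 0 0 0 0 0 60; 0 0 0 0 0 0 0; 0 0 0 0 0 0 0; 0 0 0 0 0 0 0; 0 0 0 0 0 0 0; 0 0 0 0 0 0 0; 0 0 0 0 0 0 0'
```

```text
time_s: 20.5
position: [0.48, 0.0082, 0.1241]
tcp_rot: [[-1.0, 0.001, 0.0], [0.001, 1.0, -0.0], [-0.0, -0.0, -1.0]]
force: [-0.7, -0.5, 1.9]
opening: 0.266
grasp_force: 30.0
```

```bash
python3 -m jog '0 0 -30 0 0 0 0; 0 0 -55 0 0 0 0; 0 0 -55 0 0 0 0; 0 0 -60 0 0 0 0; 0 0 -20 0 0 0 0; 10 -53.5 0 0 0 0 0; 10 -53.5 0 0 0 0 0; 10 -53.5 0 0 0 0 0; 10 -53.5 0 0 0 0 0; 10 -53.5 0 0 0 0 0; 0 0 0 0 0 0 0; 0 0 0 0 0 0 0'
python3 - <<'E'
from fit import *
c=capture('scene'); s=read_state()['position']; print(s)
m=mask('scene','yellow_cone',c,(s[0],s[1],s[2]-.06))
print(*fit([(c,m)],s[:2],CONE,s[2]-.1235),m.sum())
E
```

```text
time_s: 22.0
position: [0.4293, -0.2587, 0.3435]
tcp_rot: [[-1.0, 0.002, -0.001], [0.002, 1.0, 0.002], [0.001, 0.002, -1.0]]
force: [1.0, 0.2, 0.3]
opening: 0.265
grasp_force: 30.0
[ 0.42948305 -0.25805626  0.3436424 ]
[ 0.42864204 -0.25941233] 0.11522354272778723 978
```

```bash
python3 -m jog '0 -0.5 40 0 0 0 0; 0 0 40 0 0 0 0; 0 0 30 0 0 0 0; 0 0 10 0 0 0 0; 0 0 8 0 0 0 0; 0 0 0 0 0 0 0; 0 0 0 0 0 0 0'
```

```text
time_s: 22.98
position: [0.4303, -0.2602, 0.217]
tcp_rot: [[-1.0, 0.001, 0.002], [0.001, 1.0, -0.002], [-0.002, -0.002, -1.0]]
force: [0.9, -0.1, -0.5]
opening: 0.266
grasp_force: 30.0
```

```bash
python3 -m jog '0.5 0.5 6 0 0 0 0; 0 0 4 0 0 0 0; 0 0 4 0 0 0 0; 0 0 0 0 0 0 0; 0 0 0 0 0 0 0'
```

```text
time_s: 23.6
position: [0.4297, -0.2596, 0.2024]
tcp_rot: [[-1.0, 0.001, 0.001], [0.001, 1.0, -0.001], [-0.001, -0.001, -1.0]]
force: [0.4, 1.1, 3.3]
opening: 0.268
grasp_force: 30.0
```

```bash
python3 -m jog '0 0 0 0 0 0 60; 0 0 0 0 0 0 60; 0 0 0 0 0 0 60; 0 0 -30 0 0 0 60; 0 0 -50 0 0 0 60; 0 0 0 0 0 0 60; -46.5 17.5 0 0 0 0 60; -46.5 17.5 0 0 0 0 60; -46.5 17.5 0 0 0 0 60; -46.5 17.5 0 0 0 0 60; -46.5 17.5 0 0 0 0 60; 0 0 0 0 0 0 60'; python3 -m jog '0 0 40 0 0 0 60; 0 0 40 0 0 0 60; 0 0 20 0 0 0 60; 0 0 0 0 0 0 60; 0 0 0 0 0 0 60'
python3 - <<'E'
from fit import *
c=snap('scene','d')
E
```

```text
time_s: 25.1
position: [0.6638, -0.17, 0.2796]
tcp_rot: [[-1.0, -0.003, -0.001], [-0.003, 1.0, 0.001], [0.001, 0.001, -1.0]]
force: [-0.8, -0.3, -0.4]
opening: 0.691
grasp_force: 0.0
time_s: 25.72
position: [0.6617, -0.1725, 0.1827]
tcp_rot: [[-1.0, 0.001, 0.001], [0.001, 1.0, -0.0], [-0.001, -0.0, -1.0]]
force: [0.3, -0.6, 0.5]
opening: 0.69
grasp_force: 0.0
```

View pics/d.png

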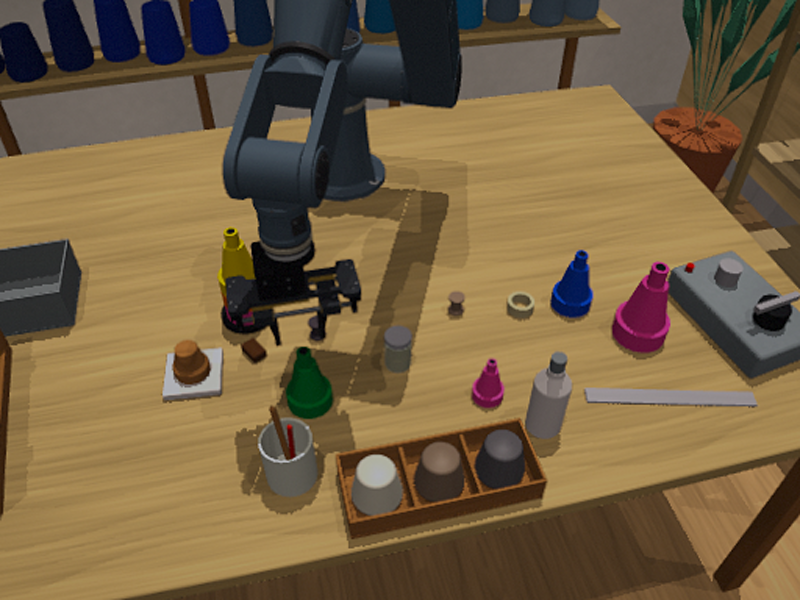

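The round stack stands at (235,275), and the gripper straddles the green neck at (304,352). Lowering and gripping.

```bash
python3 -m jog '0 0 30 0 0 0 60; 0 0 20 0 0 0 60; 0 0 9 0 0 0 60; 0 0 0 0 0 0 60; 0 0 0 0 0 0 0; 0 0 0 0 0 0 0; 0 0 0 0 0 0 0; 0 0 0 0 0 0 0; 0 0 0 0 0 0 0; 0 0 0 0 0 0 0'
```

```text
time_s: 27.02
position: [0.6619, -0.172, 0.1231]
tcp_rot: [[-1.0, 0.001, 0.0], [0.001, 1.0, -0.0], [-0.0, -0.0, -1.0]]
force: [0.1, -0.2, 1.5]
opening: 0.268
grasp_force: 30.0
```

```bash
python3 -m jog '0 0 -30 0 0 0 0; 0 0 -50 0 0 0 0; 0 0 -50 0 0 0 0; 0 0 0 0 0 0 0; 25.5 -48.5 0 0 0 0 0; 25.5 -48.5 0 0 0 0 0; 25.5 -48.5 0 0 0 0 0; 25.5 -48.5 0 0 0 0 0; 0 0 0 0 0 0 0; 0 0 0 0 0 0 0'
python3 - <<'E'
from fit import *
c=capture('scene'); s=read_state()['position']; print(s)
m=mask('scene','green_cone',c,(s[0],s[1],s[2]-.06))
print(*fit([(c,m)],s[:2],CONE,s[2]-.1231),m.sum())
E
```

```text
time_s: 28.28
position: [0.559, -0.3653, 0.2516]
tcp_rot: [[-1.0, 0.002, -0.002], [0.002, 1.0, 0.003], [0.002, 0.003, -1.0]]
force: [0.2, -0.0, -1.4]
opening: 0.265
grasp_force: 30.0
[ 0.55952198 -0.36469195  0.25192321]
[ 0.559937   -0.36719111] 0.06532232114126357 1094
```

```bash
python3 -m jog '-0.5 0 40 0 0 0 0; 0 0 40 0 0 0 0; 0 0 15 0 0 0 0; 0 0 8 0 0 0 0; 0 0 0 0 0 0 0; 0 0 5 0 0 0 0; 0 0 5 0 0 0 0; 0 0 0 0 0 0 0; 0 0 0 0 0 0 0'
```

```text
time_s: 29.5
position: [0.5602, -0.366, 0.1402]
tcp_rot: [[-1.0, 0.001, 0.0], [0.001, 1.0, -0.0], [-0.0, -0.0, -1.0]]
force: [0.6, 0.0, -0.9]
opening: 0.267
grasp_force: 30.0
```

```bash
python3 -m jog '0 0 2 0 0 0 0; 0 0 0 0 0 0 0; 0 0 0 0 0 0 60; 0 0 0 0 0 0 60; 0 0 0 0 0 0 60; 0 0 -30 0 0 0 60; 0 0 -50 0 0 0 60; 0 0 -50 0 0 0 60; 0 0 0 0 0 0 60'; python3 -m jog '2 60 0 0 0 0 60; 2 60 0 0 0 0 60; 2 60 0 0 0 0 60; 2 60 0 0 0 0 60; 2 60 0 0 0 0 60; 2 60 0 0 0 0 60; 2 60 0 0 0 0 60; 2 60 0 0 0 0 60; 2 60 0 0 0 0 60; 2 60 0 0 0 0 60; 0 60 0 0 0 0 60; 0 63 0 0 0 0 60'; python3 -m jog '0 0 40 0 0 0 60; 0 0 40 0 0 0 60; 0 0 0 0 0 0 60; 0 0 0 0 0 0 60';python3 - <<'E'
from fit import *
for k in('scene','top'):
    c=capture(k); m=mask(k,'green_cone',c,(.56,-.366,.06))
    if m is not None: print(k,*fit([(c,m)],(.56,-.366),CONE,.015))
E
```

```text
time_s: 30.62
position: [0.5624, -0.3678, 0.2738]
tcp_rot: [[-1.0, 0.001, 0.008], [0.001, 1.0, -0.008], [-0.008, -0.008, -1.0]]
force: [0.1, -0.4, 0.3]
opening: 0.687
grasp_force: 0.0
time_s: 32.12
position: [0.54, 0.3582, 0.2669]
tcp_rot: [[-1.0, 0.001, -0.001], [0.001, 1.0, -0.001], [0.001, -0.001, -1.0]]
force: [1.0, 0.2, 0.4]
opening: 0.688
grasp_force: 0.0
time_s: 32.62
position: [0.5414, 0.3567, 0.1887]
tcp_rot: [[-1.0, 0.001, 0.001], [0.001, 1.0, 0.0], [-0.001, 0.0, -1.0]]
force: [0.1, -0.1, 0.7]
opening: 0.691
grasp_force: 0.0
scene [ 0.5576275  -0.36817566] 0.09294810872457704
top [ 0.55993809 -0.36597355] 0.03527321190581967
```

```bash
python3 -m jog '0 1 30 0 0 0 60; 0 0 25 0 0 0 60; 0 0 10 0 0 0 60; 0 0 0 0 0 0 60; 0 0 0 0 0 0 0; 0 0 0 0 0 0 0; 0 0 0 0 0 0 0; 0 0 0 0 0 0 0; 0 0 0 0 0 0 0; 0 0 0 0 0 0 0'
```

```text
time_s: 34.08
position: [0.5408, 0.3577, 0.1231]
tcp_rot: [[-1.0, 0.001, 0.0], [0.001, 1.0, 0.0], [-0.0, 0.0, -1.0]]
force: [-0.3, 0.2, -0.0]
opening: 0.264
grasp_force: 29.9
```

```bash
python3 -m jog '0 0 -30 0 0 0 0; 0 0 -55 0 0 0 0; 0 0 -55 0 0 0 0; 0 0 -60 0 0 0 0; 0 0 -20 0 0 0 0; 0 0 0 0 0 0 0'
```

```text
time_s: 34.83
position: [0.5413, 0.3579, 0.3451]
tcp_rot: [[-1.0, 0.001, 0.004], [0.001, 1.0, 0.002], [-0.004, 0.002, -1.0]]
force: [-0.7, -0.6, -1.2]
opening: 0.268
grasp_force: 30.0
```

```bash
python3 -m jog '-2 -60 0 0 0 0 0; -2 -60 0 0 0 0 0; -2 -60 0 0 0 0 0; -2 -60 0 0 0 0 0; -2 -60 0 0 0 0 0; -2 -60 0 0 0 0 0; -2 -60 0 0 0 0 0; -2 -60 0 0 0 0 0; -2 -60 0 0 0 0 0; -1 -60 0 0 0 0 0; 0 -60 0 0 0 0 0; 0 -62.5 0 0 0 0 0'; python3 -m jog '0 -1 30 0 0 0 0; 0 0 25 0 0 0 0; 0 0 0 0 0 0 0; 0 0 0 0 0 0 0'
python3 - <<'E'
from fit import *
c=capture('scene'); s=read_state()['position']; print(s)
m=mask('scene','blue_cone',c,(s[0],s[1],s[2]-.06))
print(*fit([(c,m)],s[:2],CONE,s[2]-.1231),m.sum())
E
```

```text
time_s: 36.33
position: [0.5582, -0.366, 0.34]
tcp_rot: [[-1.0, 0.001, -0.003], [0.001, 1.0, 0.004], [0.003, 0.004, -1.0]]
force: [0.7, 0.1, 0.4]
opening: 0.27
grasp_force: 30.0
time_s: 36.83
position: [0.5592, -0.3657, 0.2877]
tcp_rot: [[-1.0, 0.0, -0.001], [0.0, 1.0, 0.001], [0.001, 0.001, -1.0]]
force: [-0.5, -0.1, -0.4]
opening: 0.266
grasp_force: 30.0
[ 0.55958642 -0.36594943  0.28861512]
[ 0.55964555 -0.36611778] 0.07444556451612905 1162
```

Aligned. The target TCP height is 0.170.

```bash
python3 -m jog '-0.5 0 40 0 0 0 0; 0 0 40 0 0 0 0; 0 0 15 0 0 0 0; 0 0 8 0 0 0 0; 0 0 6 0 0 0 0; 0 0 5 0 0 0 0; 0 0 4 0 0 0 0; 0 0 0 0 0 0 0; 0 0 0 0 0 0 0'
```

```text
time_s: 38.05
position: [0.5598, -0.366, 0.1703]
tcp_rot: [[-1.0, 0.001, 0.0], [0.001, 1.0, -0.0], [-0.0, -0.0, -1.0]]
force: [0.2, -0.1, -0.6]
opening: 0.27
grasp_force: 30.0
```

```bash
python3 -m jog '0 0 0 0 0 0 60; 0 0 0 0 0 0 60; 0 0 0 0 0 0 60; 0 0 -30 0 0 0 60; 0 0 -60 0 0 0 60; 0 0 -60 0 0 0 60; 0 60 0 0 0 0 60; 0 60 0 0 0 0 60; 0 60 0 0 0 0 60; 0 60 0 0 0 0 60; 0 60 0 0 0 0 60; 0 60 0 0 0 0 60'; python3 -m jog '0 0 0 0 0 0 60; 0 0 0 0 0 0 60'
python3 - <<'E'
from look import *
c=capture('scene'); a=c['color'][120:270,90:270,::-1]
d=capture('top'); b=d['color'][130:280,300:420,::-1]
for k,e in(('scene',c),('top',d)): print(k,[(np.round(x['at'],3),round(x['conf'],2)) for x in place_of(k,'pin_jar')])
z=cv2.resize(np.hstack([a,b]),None,fx=2.6,fy=2.6,interpolation=cv2.INTER_CUBIC); print(z.shape); cv2.imwrite('pics/e.png',z)
E
```

```text
time_s: 39.55
position: [0.5598, -0.004, 0.3204]
tcp_rot: [[-1.0, 0.001, 0.001], [0.001, 1.0, -0.0], [-0.001, -0.0, -1.0]]
force: [1.1, 0.1, -0.2]
opening: 0.688
grasp_force: 0.0
time_s: 39.8
position: [0.5601, -0.0061, 0.3203]
tcp_rot: [[-1.0, -0.0, 0.001], [-0.0, 1.0, -0.001], [-0.001, -0.001, -1.0]]
force: [1.1, -1.1, -0.1]
opening: 0.689
grasp_force: 0.0
scene [(array([ 0.613, -0.004, -0.002]), 0.8), (array([ 0.562, -0.366,  0.018]), 0.63)]
top []
(390, 780, 3)
```

View pics/e.png

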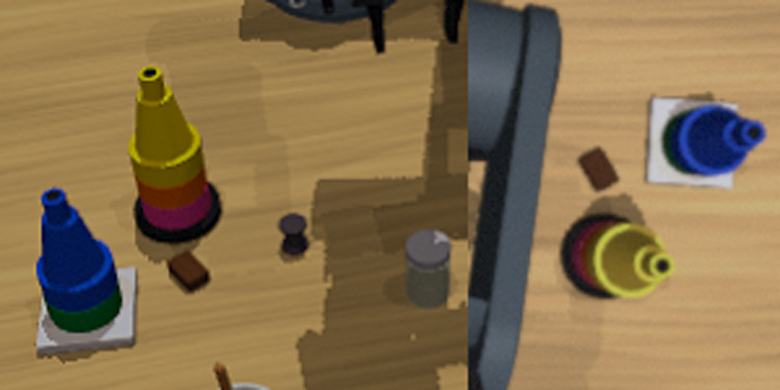

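The picture shows both stacks upright. Yellow, orange and pink are on the round black base at (175,160), and blue over green on the square white base at (78,260), with even, closed bands. The jar stands untouched at (428,265).

```bash
python3 -c "
from rig import *
print(hand_in())"
```

```text
the job is handed in; nothing more can be done
None
```

The job is handed in after about 40 s of robot time: pink, orange and yellow are nested on the round black stand, green and blue on the square white one, and the last picture shows both stacks seated and upright with the pin jar still in place.

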